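Set the pillar candles on their dishes

TASK

Make up four gift sets for the shop: stand each of the four straight-sided candles (thick round, slim round, square and oblong) upright in the steel dish of its own shape and size, flat on the dish's floor inside the rim, with the square and the oblong candle lined up with the sides of their dishes. Set the candles down gently, do not drop or tip any of them over, and leave the cone candle and the ball candle where they stand. The dishes stay flat on the table.

Things in the scene. Friction and masses are not known exactly. Their poses are not given: they have to be found in the camera images.
- thick_round_mid (a point): thick round pillar candle, upright cylinder 64 mm in diameter and 100 mm tall with flat ends and a thin limp wick 10 mm high on top that offers no resistance (as on all the candles), ivory wax, about 0.3 kg; the point is its centre, 50 mm above its base; z is up along its axis
- slim_round_mid (a point): slim round pillar candle, upright cylinder 44 mm in diameter and 120 mm tall with a 10 mm wick on top, same plain ivory wax as the others, about 0.17 kg; the point is its centre, 60 mm above its base; z is up along its axis
- square_mid (a point): square pillar candle, 54 x 54 mm and 90 mm tall with a 10 mm wick on top, same plain ivory wax as the others, about 0.24 kg; the point is its centre, 45 mm above its base; x and y are square to its side faces, z up
- oblong_mid (a point): oblong block candle, 70 mm along its x, 36 mm along its y and 110 mm tall with a 10 mm wick on top, same plain ivory wax as the others, about 0.25 kg; the point is its centre, 55 mm above its base; z up
- dish_thick: large round candle dish of grey steel, loose on the table, about 0.3 kg, for the thick round candle: flat floor 81 mm in diameter, rim 93 mm in outer diameter; the origin is the centre of its underside; the floor lies 4 mm and the rim 14 mm (its rolled edge 15 mm) above that; z up
- dish_slim: small round candle dish of grey steel, loose on the table, about 0.3 kg, for the slim round candle: flat floor 61 mm in diameter, rim 73 mm in outer diameter; the origin is the centre of its underside; floor 4 mm, rim 14 to 15 mm above that; z up
- dish_square: square candle dish of grey steel, loose on the table, about 0.33 kg, for the square candle: flat floor 71 x 71 mm, outer 77 x 77 mm; the origin is the centre of its underside; floor 4 mm, rim 14 to 16 mm above that; x and y are square to its sides, z up
- dish_oblong: oblong candle dish of grey steel, loose on the table, about 0.33 kg, for the oblong candle: flat floor 87 mm along its x and 53 mm along its y, outer 93 x 59 mm; the origin is the centre of its underside; floor 4 mm, rim 14 to 16 mm above that; z up
- cone_mid (a point): pointed cone candle, 58 mm in diameter at the base and 120 mm tall with a wick, same plain ivory wax as the others; stays where it stands; the point is on its axis, 60 mm above its base
- ball_mid (a point): ball candle, 64 mm in diameter with a small flat base, 60 mm tall with a wick, same plain ivory wax as the others; stays where it stands; the point is on its axis, 30 mm above its base
Not all that is in view belongs to the job. Leave any green or pink look-alike of the part that bears thick_round_mid alone. Leave any yellow look-alike of the part that bears square_mid alone.

How it is judged:
At the end, for the whole second after the job is handed in: Each of the four candles rests on the floor of its own dish: centred within 12.5 mm, height within 4 mm, upright within 0.08 rad, square and oblong within 0.22 rad of the dish's sides; all released, dishes flat on the table; cone and ball within 30 mm of where they stood (horizontal distance between thick_round_mid and dish_thick below 0.0125 m and z of thick_round_mid in the frame of dish_thick between 0.05 and 0.058 m and angle between each of thick_round_mid, slim_round_mid, square_mid, oblong_mid's own z axis and vertical below 0.08 rad and linear speed of each of thick_round, slim_round, square, oblong below 0.02 m/s and height (world z) of each of dish_thick, dish_slim, dish_square, dish_oblong below 0.006 m and angle between each of dish_thick, dish_slim, dish_square, dish_oblong's own z axis and vertical below 0.06 rad and horizontal distance between slim_round_mid and dish_slim below 0.0125 m and z of slim_round_mid in the frame of dish_slim between 0.06 and 0.068 m and horizontal distance between square_mid and dish_square below 0.0125 m and z of square_mid in the frame of dish_square between 0.045 and 0.053 m and horizontal distance between oblong_mid and dish_oblong below 0.0125 m and z of oblong_mid in the frame of dish_oblong between 0.055 and 0.063 m and angle between the x axis of oblong_mid and the x axis of dish_oblong, either way round below 0.22 rad and (angle between the x axis of square_mid and the x axis of dish_square, either way round below 0.22 rad or angle between the x axis of square_mid and the y axis of dish_square, either way round below 0.22 rad) and distance of each of cone_mid, ball_mid from where it was at the start of the episode below 0.03 m); the robot touches nothing.
It fails at once if one of the four candles is dropped (falls free faster than 0.7 m/s, a fall of some 25 mm) ((linear speed of thick_round above 0.7 m/s and contact force between thick_round and the fingers below 0.05 N) or (linear speed of slim_round above 0.7 m/s and contact force between slim_round and the fingers below 0.05 N) or (linear speed of square above 0.7 m/s and contact force between square and the fingers below 0.05 N) or (linear speed of oblong above 0.7 m/s and contact force between oblong and the fingers below 0.05 N)).
It fails at once if one of the four candles is tipped over (by more than 0.6 rad) (angle between any of thick_round_mid, slim_round_mid, square_mid, oblong_mid's own z axis and vertical above 0.6 rad).
It fails at once if the cone or the ball candle is moved by more than 30 mm (distance of any of cone_mid, ball_mid from where it was at the start of the episode above 0.03 m).
It also fails if it takes over 112 s, if anything falls off the work surface, if the arm or the gripper's body presses on something with over 40 N, if the wrist force passes 120 N, or if a joint passes its speed limit or range.

ROBOT

A 6-joint arm with a two-finger parallel gripper is mounted at the origin on the work surface. World frame = base frame: x ahead of the robot, y to its left, z up, the work surface at z = 0. Lengths are in m, angles in rad, forces in N, time in s.
With the tool pointing down it reaches from about 0.35 to 0.875 m from the base axis. Payload 4.2 kg.
Tool frame: the origin (TCP) lies midway between the tips of the shut fingers; the grasp point (between the pads) lies 19 mm behind it; z points along the fingers, y is the line along which they close (so a half turn about z gives the same grasp; the last joint's range is limited). The gripper opens to 85 mm and grips with 20 to 120 N. Pads are 22 mm wide; open, the fingers measure 114 mm over their backs; the gripper's body (76 mm by 85 mm) begins 54 mm behind the grasp point. The pads swing forward as they close: fully open they stand 13 mm farther back than shut.
Start: joints at [1.571, 0.385, 0.008, 0, -1.194, -0.259], TCP at [0.16, 0.604, 0.231] pointing down, gripper open.
Joint ranges: [-3.14, 3.14], [-1.21, 2.06], [-1.07, 1.41], [-3.16, 2.05], [-2.99, -0.16], [-3.1, 3.1]. Speed limits (rad/s): [2.79, 2.79, 3.14, 3.14, 3.14, 3.14].

INTERFACE

Orientations are given as a unit quaternion [w, x, y, z].
In Python, from plant import bot, cams gives the robot as it stands.
- The arm moves only by the tool apply_moves, never from a script. Its argument "plan" is text: rows parted by semicolons, each of 7 numbers parted by spaces: the closure, from 0 (fully open) to 1 (shut), then the shift along the tool's x, y, z in cm, then the turn, a rotation vector about the tool's x, y, z in rad. A call has 1 to 20 rows; each row is the pose to reach, as a shift and turn from the pose commanded when the call began, along the tool's axes at that moment; what a row does not reach only later rows make up. A row lasts 1/12 s, in which the tool goes at most 41.7 mm and 7.16 degrees, less where a joint would pass 70% of its speed; a pose out of reach is approached as far as the arm can. A call with a gripper value outside its range is refused whole. The fingers move at their own pace and stop on an object; the grip force is fixed at half the most. Time passes only in rows, so rows that repeat a pose let the fingers close. It gives the time, the measured TCP pose, the force, the opening and the grip force at its end, in the units of the state.
- bot.state(): the state, without advancing time (a new reading comes with each control period).
- cams.snapshot(name): name is "scene" or "top" or "wrist"; returns (picture, depth): 420x560x3 uint8, blue, green, red; 420x560 float32, m along the optical axis (not along the pixel's ray), 0 where there is no reading.
- cams.camera_info(name): a dict with "vertical_fov" (degrees; the focal length in pixels is half the picture's height over the tangent of half this angle, whatever the lens; pixels are square), "cx", "cy" (the principal point, pixels), "cam_to_world" (4x4, takes a point from camera to world coordinates). Camera axes: x right, y down, z forward; pixel columns grow to the right and rows downward; lengths in m; the calibration is good to about 2 mm. A picture is of the moment at which its call begins: read the wrist's pose just before it. camera_info takes no time and is no camera call; for the wrist camera it gives the pose at the moment of the call.
- bot.sign_off(): hands the job in; it is judged then, once.
The state is a dict: "time_s": time; "joint_pos": joint angles; "qd": joint speeds; "effort": joint torques, N m; "eef_pos": TCP position; "tool_rot": TCP orientation; "wrist_force": force on the tool from outside, world axes, zero at the start; "ft_torque": the same for the moment, N m; "grip_width": finger opening in m; "finger_force": force on a finger pad.
Only numpy, scipy, OpenCV 4.12 (cv2) and the standard library are available. Lean on these libraries where they do the work, as an engineer would, in place of code of your own. Each camera call takes 0.05 s, during which the arm holds its last target. There are 200 camera calls.

## Working session

There is one attempt and no reset: what is moved stays moved. The work goes in short steps, Python scripts to look and compute and a tool call to move; the robot and the scene stay as the last step left them, time stands still between calls to the robot, and variables do not carry over. Pictures are saved under pics/ and viewed, at most 14 in all, crops included, and the job is handed in when it is done.

Besides the shell and the picture viewer there is one more tool, called after "Call:" by a JSON object that holds its "fn" and its "kwargs", one argument or row to a line. apply_moves: Moves the arm, as the interface text tells. Its arguments: {"type":"object","properties":{"plan":{"type":"string"}},"required":["plan"]}

```bash
ls; mkdir -p pics
python3 - <<'E'
from plant import bot,cams
import cv2,numpy as np
s=bot.state();print(s)
for n in("top","scene"):
    p,d=cams.snapshot(n);cv2.imwrite(f"pics/{n}0.png",p);np.savez(f"{n}0.npz",p=p,d=d)
    i=cams.camera_info(n);print(n,i)
E
```

```text
pics
{'time_s': 0.0, 'joint_pos': array([ 1.57054676e+00,  3.85556026e-01,  6.61765625e-03, -5.21357459e-04,
       -1.19404048e+00, -2.58625573e-01]), 'qd': array([-0.00035407, -0.00134559,  0.00036016,  0.00151106,  0.00045604,
       -0.00166212]), 'effort': array([-5.09837664e-04, -3.92291379e+01,  1.88399023e+01,  4.18629795e+00,
       -4.57428003e-03,  7.43120637e-06]), 'eef_pos': array([0.1598063 , 0.60360064, 0.23021542]), 'tool_rot': array([ 1.11338055e-03,  9.91621609e-01, -1.29171724e-01, -9.96857672e-05]), 'wrist_force': array([ 0.16003783, -0.23892999,  0.21918776]), 'ft_torque': array([ 0.01426201,  0.01963802, -0.00735333]), 'finger_force': 0.0, 'grip_width': 0.08541210485438484}
top {'vertical_fov': 47.87830133851619, 'cx': 277.0305154653209, 'cy': 205.79216347403838, 'cam_to_world': array([[ 0.02651217, -0.99342841,  0.11134227,  0.3750039 ],
       [-0.99951851, -0.0281399 , -0.01307288,  0.08935836],
       [ 0.01612013, -0.11094207, -0.99369613,  1.13062188],
       [ 0.        ,  0.        ,  0.        ,  1.        ]])}
scene {'vertical_fov': 52.512639309242964, 'cx': 279.00898287518277, 'cy': 204.07075901620462, 'cam_to_world': array([[ 0.06119112,  0.56770912, -0.82095189,  1.31642171],
       [ 0.99807888, -0.04280008,  0.04479626,  0.03106453],
       [-0.00970556, -0.82211587, -0.56923746,  0.63071197],
       [ 0.        ,  0.        ,  0.        ,  1.        ]])}
```

View pics/top0.png

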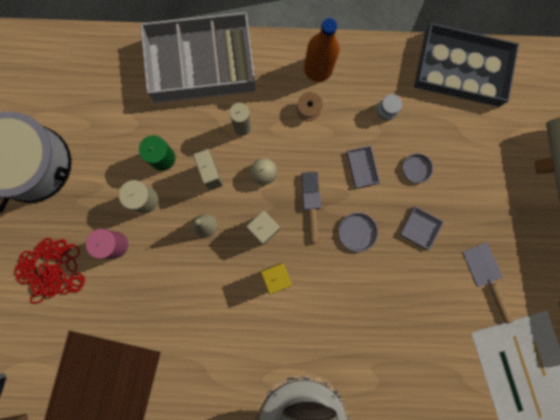

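View pics/scene0.png

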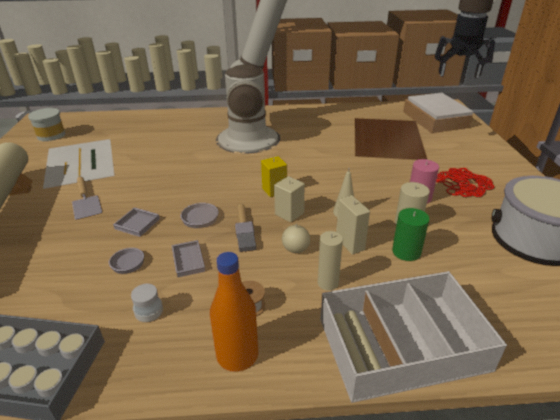

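The top view shows these, at (column, row):
- **Round candles of one shape:** ivory (135,197), green (157,153) and pink (105,243). The ivory one is thick_round.
- **Square candles:** ivory (263,228) and yellow (276,278). The ivory one is square.
- **Other candles:** slim (240,119), oblong (207,168), cone (205,225) and ball (264,171).
- **Dishes:** thick (357,233), slim (416,169), square (421,228) and oblong (362,167).

I'll measure them and confirm with one enlarged crop.

```bash
cat > h.py <<'E'
import cv2,numpy as np
from plant import bot,cams
def cloud(n,d):
    i=cams.camera_info(n);f=210/np.tan(np.radians(i["vertical_fov"]/2))
    v,u=np.indices(d.shape);T=i["cam_to_world"]
    r=np.stack([(u-i["cx"])/f,(v-i["cy"])/f,np.ones(d.shape)],-1)@T[:3,:3].T
    return r,T[:3,3],r*d[...,None]+T[:3,3]
def onplane(r,o,px,z):   # px Nx2 (u,v) -> xy on plane z
    rr=np.stack([cv2.remap(r[...,k].astype(np.float32),px[:,:1].astype(np.float32),px[:,1:].astype(np.float32),1)[:,0] for k in range(3)],-1)
    return (o+rr*((z-o[2])/rr[:,2])[:,None])[:,:2]
E
python3 - <<'E'
from h import *
z=np.load("top0.npz");p,d=z["p"],z["d"]
r,o,W=cloud("top",d)
cv2.imwrite("pics/crop1.png",cv2.resize(p[85:310,80:455],None,fx=2.1,fy=2.1,interpolation=cv2.INTER_CUBIC))
def rect(P):
    (c,s,a)=cv2.minAreaRect((P*1000).astype(np.float32));return np.round(c,1),np.round(s,1),round(a,1)
for n,u,v,h,z0 in[("thick",135,197,.1,.1),("slim",240,115,.12,.12),("square",263,228,.09,.09),("oblong",207,168,.11,.11),("cone",205,225,.12,.03),("ball",264,171,.06,.05),("green",157,153,.1,.1),("pink",105,243,.1,.1),("yellow",276,278,.09,.09)]:
    w=W[v-30:v+31,u-30:u+31];q=w.reshape(-1,3)
    lo,hi=(h-.012,h+.012) if n not in("cone","ball") else (z0-.02,h)
    m=((w[...,2]>lo)&(w[...,2]<hi)).astype(np.uint8)
    m=cv2.morphologyEx(m,cv2.MORPH_OPEN,np.ones((3,3)))
    k,l,st,ce=cv2.connectedComponentsWithStats(m);j=min(range(1,k),key=lambda j:np.hypot(*(ce[j]-30)))
    P=w[l==j];print(n,len(P),"zmed",P[:,2].mean().round(4),rect(P[:,:2]),P[:,:2].mean(0).round(4))
for n,u,v in[("Dthick",357,233),("Dslim",416,169),("Dsq",421,228),("Dobl",362,167)]:
    w=W[v-32:v+33,u-32:u+33];c=p[v-32:v+33,u-32:u+33].astype(int)
    m=((c[...,2]-c[...,0])<12).astype(np.uint8)
    k,l,st,ce=cv2.connectedComponentsWithStats(m);j=l[32,32] or 1+st[1:,4].argmax()
    cn=max(cv2.findContours((l==j).astype(np.uint8),0,1)[0],key=cv2.contourArea)[:,0]+[u-32,v-32]
    P=onplane(r,o,cn.astype(float),.014)
    print(n,st[j,4],rect(P),cv2.boundingRect(cn.astype(np.int32)),"z",np.percentile(w[l==j][:,2],[5,50,95]).round(4))
print("table",np.median(W[300:340,200:260,2]))
E
```

```text
thick 693 zmed 0.1013 (array([507.2, 389.8]), array([62.9, 62.7]), 53.7) [0.5068 0.3887]
slim 324 zmed 0.1206 (array([692.5, 163.9]), array([42.4, 42.2]), 4.8) [0.6918 0.1637]
square 592 zmed 0.091 (array([445.6, 104.8]), array([54.7, 53.2]), 46.5) [0.4452 0.1048]
oblong 530 zmed 0.111 (array([573. , 233.7]), array([70.1, 36. ]), 22.1) [0.5718 0.2332]
cone 407 zmed 0.0549 (array([450.3, 244.1]), array([52.6, 53.4]), 58.0) [0.447  0.2379]
ball 453 zmed 0.049 (array([579.1, 109. ]), array([61.3, 58.7]), 1.3) [0.5763 0.1085]
green 676 zmed 0.1012 (array([611. , 353.3]), array([63.1, 62.2]), 41.9) [0.6093 0.3523]
pink 721 zmed 0.1014 (array([398.8, 454.9]), array([61.1, 63.6]), 4.4) [0.399  0.4525]
yellow 609 zmed 0.091 (array([333.4,  72.6]), array([53.8, 53.8]), 23.3) [0.3336 0.0723]
Dthick 1151 (array([ 443.3, -117.5]), array([90.1, 87.9]), 0.7) (339, 213, 38, 39) z [0.0015 0.0054 0.015 ]
Dslim 655 (array([ 601.3, -260. ]), array([67.8, 68.9]), 89.8) (403, 154, 29, 29) z [0.0011 0.0052 0.0153]
Dsq 1057 (array([ 457.6, -267.9]), array([77.7, 77.9]), 63.0) (401, 207, 41, 42) z [0.0009 0.0053 0.0164]
Dobl 913 (array([ 600.7, -128.2]), array([91.6, 58.7]), 14.2) (347, 146, 32, 42) z [0.0015 0.0054 0.016 ]
table 0.0013974145503315993
```

View pics/crop1.png

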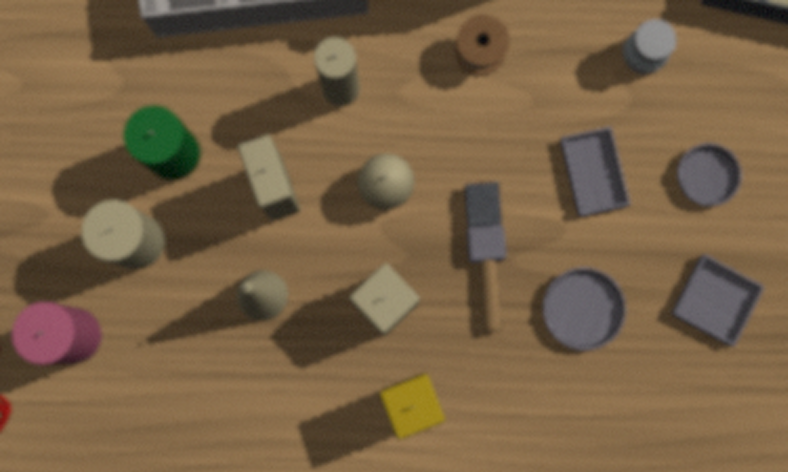

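The crop confirms the ivory round (115,230), ivory square (385,298), oblong (268,175) and slim (336,65). The cone is at (263,295) and the ball at (387,180), and the four dishes are on the right. I'll cross-check the dishes from the scene camera and work out the moves to the thick candle.

```bash
cat >> h.py <<'E'
def rel(*wps):  # waypoints (x,y,z,closing-line deg) -> tool shift cm, turn rad, from the present pose
    s=bot.state();q=s["tool_rot"];from scipy.spatial.transform import Rotation as Ro
    R=Ro.from_quat([q[1],q[2],q[3],q[0]]).as_matrix();c=np.degrees(np.arctan2(R[1,1],R[0,1]))
    print("t",round(s["time_s"],2),"tcp",s["eef_pos"].round(4),"c",round(c%180,2),"tilt",R[:2,2].round(4),"w",round(s["grip_width"],4),"F",s["wrist_force"].round(1),"j",s["joint_pos"].round(2))
    for x,y,z,a in wps:
        t=-((a-c+90)%180-90); print((x,y,z,a),"->",(R.T@(np.array([x,y,z])-s["eef_pos"])*100).round(2),"turn",round(np.radians(t),3))
E
python3 - <<'E'
from h import *
z=np.load("scene0.npz");p,d=z["p"],z["d"];r,o,W=cloud("scene",d)
t=np.load("top0.npz");Wt=cloud("top",t["d"])[2]
for n,W_ in(("scene",W),("top",Wt)):
  for nm,x,y,R in[("thick",.443,-.1175,.055),("slim",.601,-.26,.045),("sq",.4576,-.268,.062),("obl",.6007,-.128,.062)]:
    m=(np.hypot(W_[...,0]-x,W_[...,1]-y)<R)&(W_[...,2]>.0095)&(W_[...,2]<.025)
    P=(W_[m][:,:2]*1000).astype(np.float32);c,s,a=cv2.minAreaRect(P);ci=cv2.minEnclosingCircle(P)
    print(n,nm,len(P),np.round(c,1),np.round(s,1),round(a,1),"circ",np.round(ci[0],1),round(ci[1],1))
for nm,x,y in[("thick",.507,.390),("slim",.692,.164),("sq",.4455,.1048),("obl",.573,.2337)]:
    m=(np.hypot(W[...,0]-x,W[...,1]-y)<.05)&(W[...,2]>{"thick":.094,"slim":.114,"sq":.084,"obl":.104}[nm])
    P=(W[m][:,:2]*1000).astype(np.float32);print("scene",nm,len(P),cv2.minAreaRect(P))
m=(abs(Wt[...,1]-.164)<.07)&(Wt[...,0]>.715)&(Wt[...,0]<.85)&(Wt[...,2]>.02)
print("bin near edge",Wt[m][:,0].min(),Wt[m][:,2].max())
rel((.507,.390,.2,75.2),(.507,.390,.05,75.2))
E
```

```text
scene thick 100 [ 449.7 -120. ] [94.  90.6] 29.3 circ [ 448.9 -120.1] 48.2
scene slim 129 [ 607.3 -262.3] [72.  71.4] 41.8 circ [ 606.2 -262.3] 37.4
scene sq 143 [ 463.  -271.6] [79.8 79. ] 62.4 circ [ 463.1 -271.7] 52.5
scene obl 182 [ 607.1 -130.7] [96.2 59.3] 13.9 circ [ 606.7 -130.7] 54.7
top thick 250 [ 445.3 -119.2] [91.6 92.2] 45.4 circ [ 445.1 -119.7] 46.9
top slim 182 [ 602.6 -262.4] [72.2 72.3] 74.1 circ [ 602.4 -262.4] 37.2
top sq 264 [ 458.9 -271.8] [78.3 78.8] 62.9 circ [ 458.  -272.1] 54.0
top obl 236 [ 603.  -130.9] [93.7 61.5] 14.1 circ [ 602.9 -131.1] 54.3
scene thick 334 ((511.2450866699219, 389.2647705078125), (61.49350357055664, 61.84254837036133), 85.72325897216797)
scene slim 277 ((696.7213745117188, 164.23220825195312), (42.26616668701172, 42.447914123535156), 60.469139099121094)
scene sq 262 ((448.4788818359375, 104.76411437988281), (54.51491165161133, 54.26100158691406), 43.9256706237793)
scene obl 319 ((576.0595703125, 233.35389709472656), (70.81851196289062, 36.30013656616211), 21.092409133911133)
bin near edge 0.7689520042431842 0.0765242170301692
t 0.1 tcp [0.1598 0.6037 0.2303] c 75.16 tilt [-0.0004 -0.002 ] w 0.0854 F [-0.2  0.1  0.3] j [ 1.57  0.39  0.01 -0.   -1.19 -0.26]
(0.507, 0.39, 0.2, 75.2) -> [39.03 11.76  3.06] turn -0.001
(0.507, 0.39, 0.05, 75.2) -> [39.03 11.73 18.06] turn -0.001
```

Call:
{"fn": "apply_moves", "kwargs": {
  "plan": "0 1.5 0.5 0.2 0 0 0; 0 4.5 1.4 0.5 0 0 0; 0 8 2.4 0.8 0 0 0; 0 11.5 3.5 1.2 0 0 0; 0 15 4.5 1.5 0 0 0; 0 18.5 5.6 1.8 0 0 0; 0 22 6.6 2.1 0 0 0; 0 25.5 7.7 2.4 0 0 0; 0 29 8.8 2.7 0 0 0; 0 32.5 9.8 3 0 0 0; 0 35.5 10.7 3 0 0 0; 0 38 11.5 3 0 0 0; 0 39.2 11.8 3 0 0 0; 0 39.2 11.8 3 0 0 0; 0 39.2 11.8 3 0 0 0"
}}

```text
time_s: 1.35
eef_pos: [0.5088, 0.389, 0.2008]
tool_rot: [0.0, 0.992, -0.13, -0.0]
wrist_force: [0.1, -0.5, 0.2]
grip_width: 0.0854
finger_force: 0.0
```

Run:
```python
from h import *
rel((.509,.3895,.2,75.2),(.509,.3895,.05,75.2))
p,d=cams.snapshot("wrist");cv2.imwrite("pics/w1.png",p)
r,o,W=cloud("wrist",d);m=(np.hypot(W[...,0]-.509,W[...,1]-.3895)<.05)&(W[...,2]>.09)&(W[...,2]<.106)
P=(W[m][:,:2]*1000).astype(np.float32);print(len(P),cv2.minAreaRect(P),np.median(W[m][:,2]))
```

```text
t 1.35 tcp [0.5088 0.389  0.2008] c 75.08 tilt [-0.0009 -0.0005] w 0.0854 F [ 0.1 -0.5  0.2] j [ 0.9   0.43  0.   -0.   -1.14  0.41]
(0.509, 0.3895, 0.2, 75.2) -> [ 0.   -0.05  0.08] turn -0.002
(0.509, 0.3895, 0.05, 75.2) -> [ 1.000e-02 -6.000e-02  1.508e+01] turn -0.002
5643 ((508.16143798828125, 390.4234619140625), (62.806217193603516, 62.794403076171875), 73.92940521240234) 0.10019851134568725
```

View pics/w1.png

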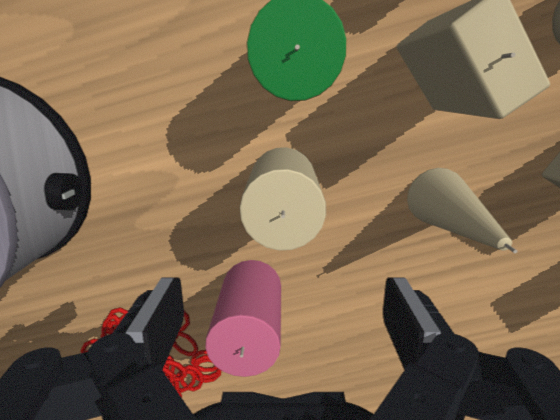

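The wrist view has the ivory candle at (283,208), centred between the fingers. The green one is behind it and the pink one beside it, so I'm going down.

Call:
{"fn": "apply_moves", "kwargs": {
  "plan": "0 0 -0.05 1.5 0 0 0; 0 0 -0.05 4 0 0 0; 0 0 -0.05 7 0 0 0; 0 0 -0.05 10 0 0 0; 0 0 -0.05 12.5 0 0 0; 0 0 -0.05 14.3 0 0 0; 0 0 -0.05 15 0 0 0; 0 0 -0.05 15 0 0 0; 0.3 0 -0.05 15 0 0 0; 0.6 0 -0.05 15 0 0 0; 1 0 -0.05 15 0 0 0; 1 0 -0.05 15 0 0 0; 1 0 -0.05 15 0 0 0; 1 0 -0.05 15 0 0 0; 1 0 -0.05 15 0 0 0"
}}

```text
time_s: 2.65
eef_pos: [0.5095, 0.3914, 0.0535]
tool_rot: [-0.001, 0.992, -0.129, 0.001]
wrist_force: [-1.0, 1.2, 6.7]
grip_width: 0.0629
finger_force: 66.1
```

Run:
```python
from h import *
rel((.509,.3895,.2,75),(.447,-.1196,.2,75),(.447,-.1196,.056,75))
```

```text
t 2.65 tcp [0.5095 0.3914 0.0535] c 75.21 tilt [0.0025 0.0026] w 0.0629 F [-1.   1.2  6.7] j [ 0.91  0.58 -0.16  0.   -0.83  0.41]
(0.509, 0.3895, 0.2, 75) -> [  0.03   0.15 -14.65] turn 0.004
(0.447, -0.1196, 0.2, 75) -> [  7.03  50.96 -14.8 ] turn 0.004
(0.447, -0.1196, 0.056, 75) -> [ 7.  51.  -0.4] turn 0.004
```

Call:
{"fn": "apply_moves", "kwargs": {
  "plan": "1 0 0 -0.7 0 0 0; 1 0 0 -2.2 0 0 0; 1 0 0 -4.5 0 0 0; 1 0 0 -7.2 0 0 0; 1 0 0 -10 0 0 0; 1 0 0 -12.6 0 0 0; 1 0.1 0.6 -14.5 0 0 0; 1 0.3 2 -15 0 0 0; 1 0.6 4.5 -15 0 0 0; 1 1 7.5 -15 0 0 0; 1 1.5 11 -15 0 0 0; 1 2 14.5 -15 0 0 0; 1 2.5 18 -15 0 0 0; 1 3 21.5 -15 0 0 0; 1 3.4 25 -15 0 0 0; 1 3.9 28.5 -15 0 0 0; 1 4.4 32 -15 0 0 0; 1 4.9 35.5 -15 0 0 0; 1 5.2 38 -15 0 0 0; 1 5.5 40 -15 0 0 0"
}}

```text
time_s: 4.32
eef_pos: [0.4567, -0.0133, 0.1999]
tool_rot: [0.0, 0.991, -0.13, -0.002]
wrist_force: [0.3, 0.2, -2.5]
grip_width: 0.0629
finger_force: 66.5
```

Run:
```python
from h import *
rel((.447,-.1196,.2,75),(.447,-.1196,.06,75))
p,d=cams.snapshot("wrist");cv2.imwrite("pics/w2.png",p)
r,o,W=cloud("wrist",d)
for nm,x,y,R in[("thick",.447,-.1196,.056),("slim",.6045,-.2623,.047)]:
    m=(np.hypot(W[...,0]-x,W[...,1]-y)<R)&(W[...,2]>.0095)&(W[...,2]<.025)
    P=(W[m][:,:2]*1000).astype(np.float32)
    if len(P)>20: print(nm,len(P),cv2.minAreaRect(P),cv2.minEnclosingCircle(P))
```

```text
t 4.32 tcp [ 0.4567 -0.0133  0.1999] c 75.02 tilt [-0.0036 -0.0002] w 0.0629 F [ 0.3  0.2 -2.5] j [ 0.33  0.13 -0.43 -0.   -1.02  0.98]
(0.447, -0.1196, 0.2, 75) -> [ 1.81 10.52 -0.  ] turn 0.0
(0.447, -0.1196, 0.06, 75) -> [ 1.85 10.5  14.  ] turn 0.0
thick 1551 ((445.4076843261719, -122.10881042480469), (92.83837890625, 92.84197235107422), 26.871835708618164) ((445.2379150390625, -122.23155212402344), 46.97876739501953)
```

View pics/w2.png

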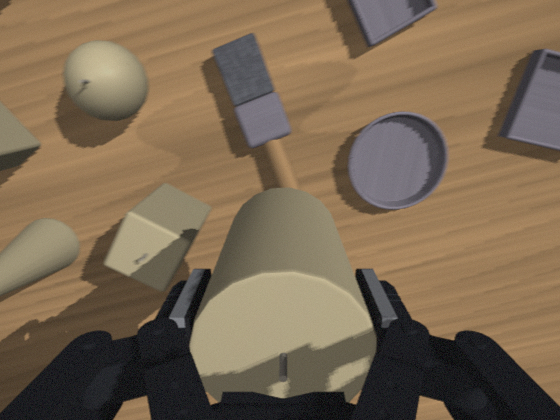

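The wrist view shows the thick candle held upright at (285,320) and the large round dish at (398,160). I'm carrying on over the dish and starting down.

Call:
{"fn": "apply_moves", "kwargs": {
  "plan": "1 0.3 2 0 0 0 0; 1 0.8 5 0 0 0 0; 1 1.2 8 0 0 0 0; 1 1.5 10 0 0 0 0; 1 1.6 10.9 0.3 0 0 0; 1 1.6 10.9 2 0 0 0; 1 1.6 10.9 4.5 0 0 0; 1 1.6 10.9 7 0 0 0; 1 1.6 10.9 9.5 0 0 0; 1 1.6 10.9 11.5 0 0 0; 1 1.6 10.9 12.8 0 0 0; 1 1.6 10.9 13.4 0 0 0; 1 1.6 10.9 13.6 0 0 0; 1 1.6 10.9 13.6 0 0 0; 1 1.6 10.9 13.6 0 0 0"
}}

```text
time_s: 5.62
eef_pos: [0.4476, -0.1199, 0.0659]
tool_rot: [-0.0, 0.992, -0.129, 0.001]
wrist_force: [0.2, -0.4, -1.8]
grip_width: 0.0631
finger_force: 67.0
```

Run:
```python
from h import *
rel((.446,-.121,.058,75))
p,d=cams.snapshot("wrist");cv2.imwrite("pics/w3.png",p)
```

```text
t 5.62 tcp [ 0.4476 -0.1199  0.0659] c 75.19 tilt [ 0.0014 -0.    ] w 0.0631 F [ 0.2 -0.4 -1.8] j [ 0.09  0.32 -0.59  0.   -0.66  1.22]
(0.446, -0.121, 0.058, 75) -> [-0.13  0.15  0.79] turn 0.003
```

View pics/w3.png

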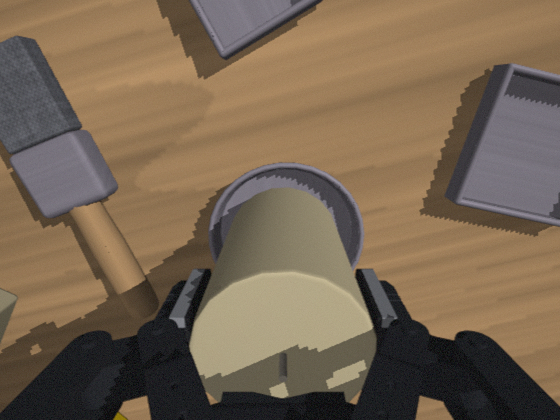

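The candle stands centred over the dish, at (285,220). I'm setting it down.

Call:
{"fn": "apply_moves", "kwargs": {
  "plan": "1 -0.1 0.1 0.2 0 0 0; 1 -0.1 0.1 0.4 0 0 0; 1 -0.1 0.1 0.6 0 0 0; 1 -0.1 0.1 0.75 0 0 0; 1 -0.1 0.1 0.85 0 0 0; 1 -0.1 0.1 0.95 0 0 0; 1 -0.1 0.1 0.95 0 0 0"
}}

```text
time_s: 6.25
eef_pos: [0.446, -0.1207, 0.0574]
tool_rot: [0.0, 0.992, -0.129, 0.0]
wrist_force: [-5.2, 2.0, 12.8]
grip_width: 0.0629
finger_force: 68.3
```

Call:
{"fn": "apply_moves", "kwargs": {
  "plan": "1 0 0 -0.1 0 0 0; 0.8 0 0 -0.1 0 0 0; 0.5 0 0 -0.1 0 0 0; 0.2 0 0 -0.1 0 0 0; 0 0 0 -0.1 0 0 0; 0 0 0 -0.1 0 0 0; 0 0 0 -0.1 0 0 0; 0 0 0 -1 0 0 0; 0 0 0 -3 0 0 0; 0 0 0 -6 0 0 0; 0 0 0 -9 0 0 0; 0 0 0 -12 0 0 0; 0 0 0 -14 0 0 0; 0 0 0 -14.5 0 0 0; 0 0 0 -14.5 0 0 0"
}}

```text
time_s: 7.5
eef_pos: [0.4468, -0.1206, 0.2029]
tool_rot: [-0.0, 0.992, -0.129, 0.002]
wrist_force: [-1.1, -0.3, 0.2]
grip_width: 0.0855
finger_force: 0.0
```

Run:
```python
from h import *
rel((.447,.1048,.2,45.2),(.447,.1048,.04,45.2))
p,d=cams.snapshot("wrist");r,o,W=cloud("wrist",d)
m=(np.hypot(W[...,0]-.446,W[...,1]+.12)<.06)&(W[...,2]>.094)&(W[...,2]<.115)
P=(W[m][:,:2]*1000).astype(np.float32)
if len(P)>20:print(len(P),cv2.minAreaRect(P),np.median(W[m][:,2]))
```

```text
t 7.5 tcp [ 0.4468 -0.1206  0.2029] c 75.17 tilt [0.0047 0.0003] w 0.0855 F [-1.1 -0.3  0.2] j [ 0.09  0.13 -0.42  0.   -1.02  1.22]
(0.447, 0.1048, 0.2, 45.2) -> [ -5.75 -21.8    0.3 ] turn 0.523
(0.447, 0.1048, 0.04, 45.2) -> [ -5.82 -21.77  16.3 ] turn 0.523
5703 ((444.8880310058594, -119.839599609375), (63.23384475708008, 62.77935028076172), 4.69249153137207) 0.10224543867687041
```

Call:
{"fn": "apply_moves", "kwargs": {
  "plan": "0 -0.4 -1.5 0 0 0 0.05; 0 -1.2 -4.5 0 0 0 0.13; 0 -2 -7.8 0 0 0 0.21; 0 -3 -11.2 0 0 0 0.29; 0 -3.9 -14.6 0 0 0 0.37; 0 -4.8 -18 0 0 0 0.45; 0 -5.5 -20.6 0 0 0 0.5; 0 -5.8 -21.8 0 0 0 0.523; 0 -5.8 -21.8 0 0 0 0.523; 0 -5.8 -21.8 0 0 0 0.523"
}}

```text
time_s: 8.38
eef_pos: [0.4447, 0.105, 0.1992]
tool_rot: [0.002, 0.925, -0.38, -0.001]
wrist_force: [-0.8, -0.0, 0.8]
grip_width: 0.0854
finger_force: 0.0
```

Run:
```python
from h import *
rel((.447,.1048,.2,45.2),(.447,.1048,.04,45.2))
p,d=cams.snapshot("wrist");r,o,W=cloud("wrist",d)
m=(np.hypot(W[...,0]-.446,W[...,1]-.105)<.06)&(W[...,2]>.084)&(W[...,2]<.096)
P=(W[m][:,:2]*1000).astype(np.float32)
if len(P)>20:print(len(P),cv2.minAreaRect(P),np.median(W[m][:,2]))
```

```text
t 8.38 tcp [0.4447 0.105  0.1992] c 45.31 tilt [-0.0035 -0.0019] w 0.0854 F [-0.8 -0.   0.8] j [ 0.59  0.13 -0.43 -0.   -1.01  0.2 ]
(0.447, 0.1048, 0.2, 45.2) -> [ 0.18 -0.15 -0.08] turn 0.002
(0.447, 0.1048, 0.04, 45.2) -> [ 0.19 -0.21 15.92] turn 0.002
4846 ((446.9863586425781, 103.5527572631836), (54.07781219482422, 53.911014556884766), 45.056575775146484) 0.0902053328904594
```

Call:
{"fn": "apply_moves", "kwargs": {
  "plan": "0 0.1 0 1.5 0 0 0; 0 0.1 0 4 0 0 0; 0 0.1 0 7 0 0 0; 0 0.1 0 10 0 0 0; 0 0.1 0 13 0 0 0; 0 0.1 0 15 0 0 0; 0 0.1 0 16 0 0 0; 0 0.1 0 16 0 0 0; 0.3 0.1 0 16 0 0 0; 0.6 0.1 0 16 0 0 0; 1 0.1 0 16 0 0 0; 1 0.1 0 16 0 0 0; 1 0.1 0 16 0 0 0; 1 0.1 0 16 0 0 0; 1 0.1 0 16 0 0 0"
}}

```text
time_s: 9.68
eef_pos: [0.4471, 0.1044, 0.0419]
tool_rot: [-0.001, 0.925, -0.381, 0.001]
wrist_force: [0.5, -1.5, 7.1]
grip_width: 0.0535
finger_force: 63.9
```

Run:
```python
from h import *
rel((.4605,-.2725,.2,62.7))
```

```text
t 9.68 tcp [0.4471 0.1044 0.0419] c 45.23 tilt [0.0019 0.0006] w 0.0535 F [ 0.5 -1.5  7.1] j [ 0.59  0.35 -0.63  0.   -0.59  0.2 ]
(0.4605, -0.2725, 0.2, 62.7) -> [ 27.51  25.79 -15.83] turn -0.305
```

Call:
{"fn": "apply_moves", "kwargs": {
  "plan": "1 0 0 -0.7 0 0 0; 1 0 0 -2.5 0 0 0; 1 0 0 -5.5 0 0 0; 1 0 0 -9 0 0 0; 1 0 0 -12.5 0 0 0; 1 0.4 0.4 -15 0 0 0; 1 1.5 1.4 -16 0 0 0; 1 3.5 3.3 -16 0 0 -0.03; 1 5.8 5.5 -16 0 0 -0.06; 1 8.2 7.7 -16 0 0 -0.1; 1 10.6 10 -16 0 0 -0.13; 1 13 12.2 -16 0 0 -0.16; 1 15.4 14.5 -16 0 0 -0.19; 1 17.8 16.7 -16 0 0 -0.22; 1 20 18.8 -16 0 0 -0.25; 1 22 20.7 -16 0 0 -0.28; 1 23.5 22 -16 0 0 -0.3; 1 24.2 22.7 -16 0 0 -0.305; 1 24.2 22.7 -16 0 0 -0.305; 1 24.2 22.7 -16 0 0 -0.305"
}}

```text
time_s: 11.35
eef_pos: [0.4575, -0.2274, 0.2003]
tool_rot: [-0.0, 0.972, -0.237, -0.001]
wrist_force: [-0.7, 0.1, -2.0]
grip_width: 0.0535
finger_force: 63.6
```

Run:
```python
from h import *
p,d=cams.snapshot("wrist");r,o,W=cloud("wrist",d)
m=(np.hypot(W[...,0]-.4605,W[...,1]+.2725)<.063)&(W[...,2]>.0095)&(W[...,2]<.025)
P=(W[m][:,:2]*1000).astype(np.float32)
if len(P)>20:print(len(P),cv2.minAreaRect(P))
rel((.46,-.272,.2,62.7),(.46,-.272,.05,62.7))
```

```text
1378 ((460.577392578125, -272.2599792480469), (77.7719497680664, 77.55046081542969), 62.89019012451172)
t 11.4 tcp [ 0.4576 -0.2269  0.2005] c 62.65 tilt [-0.0009  0.0008] w 0.0535 F [ 0.3  0.5 -2.1] j [-0.14  0.22 -0.31 -0.   -1.04  1.24]
(0.46, -0.272, 0.2, 62.7) -> [2.28 3.89 0.04] turn -0.001
(0.46, -0.272, 0.05, 62.7) -> [ 2.3   3.9  15.04] turn -0.001
```

Call:
{"fn": "apply_moves", "kwargs": {
  "plan": "1 0.7 1.2 0 0 0 0; 1 1.7 2.9 0 0 0 0; 1 2.3 3.9 0.3 0 0 0; 1 2.3 3.9 2 0 0 0; 1 2.3 3.9 4.5 0 0 0; 1 2.3 3.9 7.5 0 0 0; 1 2.3 3.9 10.5 0 0 0; 1 2.3 3.9 12.8 0 0 0; 1 2.3 3.9 14.2 0 0 0; 1 2.3 3.9 14.7 0 0 0; 1 2.3 3.9 15 0 0 0; 1 2.3 3.9 15.2 0 0 0; 1 2.3 3.9 15.35 0 0 0; 1 2.3 3.9 15.5 0 0 0; 1 2.3 3.9 15.5 0 0 0"
}}

```text
time_s: 12.65
eef_pos: [0.4611, -0.2726, 0.0465]
tool_rot: [-0.0, 0.972, -0.236, 0.001]
wrist_force: [-0.0, 0.1, -2.3]
grip_width: 0.0536
finger_force: 63.8
```

Call:
{"fn": "apply_moves", "kwargs": {
  "plan": "1 0 0 0.08 0 0 0; 1 0 0 0.15 0 0 0; 1 0 0 0.15 0 0 0; 0.8 0 0 0.1 0 0 0; 0.5 0 0 0.1 0 0 0; 0.2 0 0 0.1 0 0 0; 0 0 0 0.1 0 0 0; 0 0 0 0.1 0 0 0; 0 0 0 0 0 0 0; 0 0 0 -1 0 0 0; 0 0 0 -3 0 0 0; 0 0 0 -6 0 0 0; 0 0 0 -9.5 0 0 0; 0 0 0 -13 0 0 0; 0 0 0 -15.5 0 0 0; 0 0 0 -16.5 0 0 0; 0 0 0 -16.5 0 0 0; 0 0 0 -16.5 0 0 0"
}}

```text
time_s: 14.15
eef_pos: [0.4603, -0.2723, 0.2106]
tool_rot: [-0.0, 0.972, -0.236, -0.0]
wrist_force: [-0.0, -0.5, -1.6]
grip_width: 0.0853
finger_force: 0.0
```

Run:
```python
from h import *
p,d=cams.snapshot("wrist");r,o,W=cloud("wrist",d)
m=(np.hypot(W[...,0]-.4605,W[...,1]+.2725)<.063)&(W[...,2]>.084)&(W[...,2]<.11)
P=(W[m][:,:2]*1000).astype(np.float32)
if len(P)>20:print(len(P),cv2.minAreaRect(P),np.median(W[m][:,2]))
rel((.5745,.2335,.21,111.6))
```

```text
4661 ((461.1419982910156, -271.65386962890625), (53.980186462402344, 53.88714599609375), 62.66238784790039) 0.09278129297370424
t 14.2 tcp [ 0.4597 -0.2721  0.2094] c 62.65 tilt [-0.0023  0.0014] w 0.0852 F [-0.2 -0.3 -1.7] j [-0.23  0.25 -0.25 -0.   -1.08  1.33]
(0.5745, 0.2335, 0.21, 111.6) -> [-1.303e+01 -5.018e+01 -1.000e-02] turn -0.854
```

Call:
{"fn": "apply_moves", "kwargs": {
  "plan": "0 -0.4 -1.5 0 0 0 -0.03; 0 -1.2 -4.5 0 0 0 -0.08; 0 -2.1 -8 0 0 0 -0.14; 0 -3 -11.5 0 0 0 -0.2; 0 -3.9 -15 0 0 0 -0.26; 0 -4.8 -18.5 0 0 0 -0.32; 0 -5.7 -22 0 0 0 -0.38; 0 -6.6 -25.5 0 0 0 -0.44; 0 -7.5 -29 0 0 0 -0.5; 0 -8.4 -32.5 0 0 0 -0.56; 0 -9.3 -36 0 0 0 -0.62; 0 -10.2 -39.5 0 0 0 -0.68; 0 -11.1 -43 0 0 0 -0.74; 0 -12 -46.2 0 0 0 -0.79; 0 -12.7 -48.8 0 0 0 -0.83; 0 -13 -50.1 0 0 0 -0.854; 0 -13 -50.1 0 0 0 -0.854; 0 -13 -50.1 0 0 0 -0.854; 0 -13 -50.1 0 0 0 -0.854"
}}

```text
time_s: 15.78
eef_pos: [0.5745, 0.231, 0.2095]
tool_rot: [0.001, 0.982, 0.187, -0.001]
wrist_force: [0.2, 0.2, 0.3]
grip_width: 0.0854
finger_force: 0.0
```

Run:
```python
from h import *
p,d=cams.snapshot("wrist");r,o,W=cloud("wrist",d)
m=(np.hypot(W[...,0]-.5745,W[...,1]-.2335)<.06)&(W[...,2]>.104)&(W[...,2]<.116)
P=(W[m][:,:2]*1000).astype(np.float32)
if len(P)>20:print(len(P),cv2.minAreaRect(P),np.median(W[m][:,2]))
rel((.5745,.2335,.06,111.6))
```

```text
4418 ((574.683349609375, 233.53549194335938), (70.0633316040039, 35.837738037109375), 22.292707443237305) 0.11042400456683754
t 15.83 tcp [0.5746 0.2309 0.2101] c 111.53 tilt [-0.0017 -0.0011] w 0.0853 F [-0.3 -0.5  0.4] j [ 0.64  0.39 -0.04 -0.   -1.14  1.3 ]
(0.5745, 0.2335, 0.06, 111.6) -> [ 0.11 -0.26 15.01] turn -0.001
```

Call:
{"fn": "apply_moves", "kwargs": {
  "plan": "0 0.1 -0.2 1.5 0 0 -0.01; 0 0.1 -0.2 4 0 0 -0.01; 0 0.1 -0.2 7 0 0 -0.01; 0 0.1 -0.2 10 0 0 -0.01; 0 0.1 -0.2 12.5 0 0 -0.01; 0 0.1 -0.2 14.3 0 0 -0.01; 0 0.1 -0.2 15 0 0 -0.01; 0 0.1 -0.2 15 0 0 -0.01; 0.3 0.1 -0.2 15 0 0 -0.01; 0.6 0.1 -0.2 15 0 0 -0.01; 0.8 0.1 -0.2 15 0 0 -0.01; 1 0.1 -0.2 15 0 0 -0.01; 1 0.1 -0.2 15 0 0 -0.01; 1 0.1 -0.2 15 0 0 -0.01; 1 0.1 -0.2 15 0 0 -0.01; 1 0.1 -0.2 15 0 0 -0.01; 1 0.1 -0.2 15 0 0 -0.01"
}}

```text
time_s: 17.25
eef_pos: [0.5761, 0.2348, 0.0623]
tool_rot: [-0.0, 0.981, 0.193, 0.001]
wrist_force: [-0.9, -0.7, 5.9]
grip_width: 0.0359
finger_force: 61.0
```

Run:
```python
from h import *
rel((.6045,-.131,.21,104),(.6045,-.131,.07,104))
```

```text
t 17.25 tcp [0.5761 0.2348 0.0623] c 112.21 tilt [0.0021 0.0009] w 0.0359 F [-0.9 -0.7  5.9] j [ 0.65  0.54 -0.2   0.   -0.83  1.31]
(0.6045, -0.131, 0.21, 104) -> [-11.16  34.93 -14.79] turn 0.143
(0.6045, -0.131, 0.07, 104) -> [-11.2   34.93  -0.79] turn 0.143
```

Call:
{"fn": "apply_moves", "kwargs": {
  "plan": "1 0 0 -0.7 0 0 0; 1 0 0 -2.5 0 0 0; 1 0 0 -5.5 0 0 0; 1 0 0 -9 0 0 0; 1 0 0 -12.5 0 0 0; 1 -0.2 0.6 -14.5 0 0 0; 1 -0.6 1.9 -15 0 0 0; 1 -1.4 4.3 -15 0 0 0.02; 1 -2.4 7.5 -15 0 0 0.04; 1 -3.4 10.8 -15 0 0 0.06; 1 -4.5 14.1 -15 0 0 0.08; 1 -5.5 17.4 -15 0 0 0.1; 1 -6.6 20.7 -15 0 0 0.12; 1 -7.6 24 -15 0 0 0.13; 1 -8.6 27 -15 0 0 0.14; 1 -9.4 29.6 -15 0 0 0.143; 1 -9.9 31 -15 0 0 0.143; 1 -10 31.4 -15 0 0 0.143; 1 -10 31.4 -15 0 0 0.143; 1 -10 31.4 -15 0 0 0.143"
}}

```text
time_s: 18.92
eef_pos: [0.6003, -0.0941, 0.2092]
tool_rot: [-0.0, 0.993, 0.121, -0.001]
wrist_force: [-0.7, 0.3, -3.3]
grip_width: 0.0354
finger_force: 60.3
```

Run:
```python
from h import *
p,d=cams.snapshot("wrist");cv2.imwrite("pics/w4.png",p);r,o,W=cloud("wrist",d)
m=(np.hypot(W[...,0]-.605,W[...,1]+.131)<.063)&(W[...,2]>.0095)&(W[...,2]<.025)
P=(W[m][:,:2]*1000).astype(np.float32)
if len(P)>20:print(len(P),cv2.minAreaRect(P))
rel((.6045,-.131,.21,104),(.6045,-.131,.07,104))
```

```text
933 ((605.25537109375, -131.2261962890625), (93.03534698486328, 59.43842697143555), 14.383475303649902)
t 18.97 tcp [ 0.6006 -0.0936  0.2097] c 104.0 tilt [-0.0021  0.0005] w 0.0353 F [ 0.4 -0.4 -3.5] j [ 0.11  0.37 -0.07 -0.   -1.13  1.7 ]
(0.6045, -0.131, 0.21, 104) -> [-0.53  3.73 -0.04] turn -0.0
(0.6045, -0.131, 0.07, 104) -> [-0.5   3.74 13.96] turn -0.0
```

View pics/w4.png

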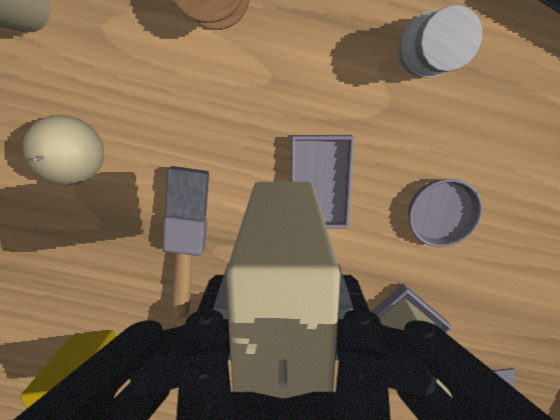

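The oblong candle is held square at (283,300). Its dish is ahead at (322,180), with the sides parallel.

Call:
{"fn": "apply_moves", "kwargs": {
  "plan": "1 -0.1 1.2 0 0 0 0; 1 -0.2 2.8 0 0 0 0; 1 -0.3 3.75 0.3 0 0 0; 1 -0.3 3.75 2 0 0 0; 1 -0.3 3.75 4.5 0 0 0; 1 -0.3 3.75 7.5 0 0 0; 1 -0.3 3.75 10.5 0 0 0; 1 -0.3 3.75 12.2 0 0 0; 1 -0.3 3.75 13.2 0 0 0; 1 -0.3 3.75 13.8 0 0 0; 1 -0.3 3.75 14.1 0 0 0; 1 -0.3 3.75 14.3 0 0 0; 1 -0.3 3.75 14.45 0 0 0; 1 -0.3 3.75 14.55 0 0 0; 1 -0.3 3.75 14.55 0 0 0"
}}

```text
time_s: 20.22
eef_pos: [0.6082, -0.1312, 0.0664]
tool_rot: [0.0, 0.993, 0.122, 0.001]
wrist_force: [-0.3, -0.5, -1.8]
grip_width: 0.0355
finger_force: 60.7
```

Run:
```python
from h import *
rel((.607,-.1308,.0655,104))
```

```text
t 20.22 tcp [ 0.6082 -0.1312  0.0664] c 104.01 tilt [ 0.0023 -0.0001] w 0.0355 F [-0.3 -0.5 -1.8] j [ 0.05  0.53 -0.2   0.   -0.83  1.77]
(0.607, -0.1308, 0.0655, 104) -> [-0.11 -0.07  0.09] turn 0.0
```

Call:
{"fn": "apply_moves", "kwargs": {
  "plan": "1 0 0 0.1 0 0 0; 1 0 0 0.15 0 0 0; 1 0 0 0.15 0 0 0; 0.8 0 0 0.12 0 0 0; 0.5 0 0 0.1 0 0 0; 0.2 0 0 0.1 0 0 0; 0 0 0 0.1 0 0 0; 0 0 0 0.1 0 0 0; 0 0 0 0 0 0 0; 0 0 0 -1 0 0 0; 0 0 0 -3 0 0 0; 0 0 0 -6 0 0 0; 0 0 0 -9.5 0 0 0; 0 0 0 -12.5 0 0 0; 0 0 0 -14.5 0 0 0; 0 0 0 -15 0 0 0; 0 0 0 -15 0 0 0; 0 0 0 -15 0 0 0"
}}

```text
time_s: 21.72
eef_pos: [0.6069, -0.131, 0.2148]
tool_rot: [-0.0, 0.993, 0.122, -0.0]
wrist_force: [-0.2, -0.5, -0.9]
grip_width: 0.0857
finger_force: 0.0
```

Run:
```python
from h import *
p,d=cams.snapshot("wrist");r,o,W=cloud("wrist",d)
m=(np.hypot(W[...,0]-.605,W[...,1]+.131)<.063)&(W[...,2]>.104)&(W[...,2]<.13)
P=(W[m][:,:2]*1000).astype(np.float32)
if len(P)>20:print(len(P),cv2.minAreaRect(P),np.median(W[m][:,2]))
rel((.6945,.164,.22,95))
```

```text
4395 ((606.5338134765625, -131.80442810058594), (69.15966796875, 36.029563903808594), 14.043774604797363) 0.11296696291040342
t 21.77 tcp [ 0.6065 -0.131   0.2139] c 103.98 tilt [-0.0028  0.0006] w 0.0854 F [-1.1  0.5 -0.2] j [ 0.05  0.39 -0.03 -0.   -1.16  1.77]
(0.6945, 0.164, 0.22, 95) -> [ 15.66 -26.51  -0.62] turn 0.157
```

Oblong is placed well, so on to the slim candle.

Call:
{"fn": "apply_moves", "kwargs": {
  "plan": "0 0.8 -1.4 -0.2 0 0 0.01; 0 2.4 -4 -0.5 0 0 0.03; 0 4.2 -7.1 -0.6 0 0 0.05; 0 6 -10.2 -0.6 0 0 0.07; 0 7.8 -13.2 -0.6 0 0 0.09; 0 9.6 -16.3 -0.6 0 0 0.11; 0 11.4 -19.3 -0.6 0 0 0.13; 0 13.2 -22.3 -0.6 0 0 0.15; 0 14.7 -24.9 -0.6 0 0 0.157; 0 15.6 -26.4 -0.6 0 0 0.157; 0 15.6 -26.4 -0.6 0 0 0.157; 0 15.6 -26.4 -0.6 0 0 0.157"
}}

```text
time_s: 22.77
eef_pos: [0.6942, 0.1635, 0.2184]
tool_rot: [0.001, 0.999, 0.044, -0.002]
wrist_force: [-1.7, -0.3, 0.4]
grip_width: 0.0852
finger_force: 0.0
```

Run:
```python
from h import *
p,d=cams.snapshot("wrist");r,o,W=cloud("wrist",d)
m=(np.hypot(W[...,0]-.6945,W[...,1]-.164)<.045)&(W[...,2]>.114)&(W[...,2]<.126)
P=(W[m][:,:2]*1000).astype(np.float32)
if len(P)>20:print(len(P),cv2.minAreaRect(P),np.median(W[m][:,2]))
rel((.6945,.164,.07,95))
```

```text
2682 ((695.1046142578125, 162.79791259765625), (42.700443267822266, 42.927764892578125), 55.09040069580078) 0.12067380651649583
t 22.82 tcp [0.6943 0.1624 0.2191] c 95.02 tilt [-0.0036 -0.0016] w 0.085 F [ 0.5 -0.3 -0.6] j [ 0.46  0.55  0.24 -0.   -1.27  1.2 ]
(0.6945, 0.164, 0.07, 95) -> [ 0.09 -0.17 14.91] turn 0.0
```

Call:
{"fn": "apply_moves", "kwargs": {
  "plan": "0 0 -0.05 1.5 0 0 0; 0 0 -0.05 4 0 0 0; 0 0 -0.05 7 0 0 0; 0 0 -0.05 10 0 0 0; 0 0 -0.05 12.5 0 0 0; 0 0 -0.05 14.3 0 0 0; 0 0 -0.05 15 0 0 0; 0 0 -0.05 15 0 0 0; 0.3 0 -0.05 15 0 0 0; 0.6 0 -0.05 15 0 0 0; 0.8 0 -0.05 15 0 0 0; 1 0 -0.05 15 0 0 0; 1 0 -0.05 15 0 0 0; 1 0 -0.05 15 0 0 0; 1 0 -0.05 15 0 0 0; 1 0 -0.05 15 0 0 0; 1 0 -0.05 15 0 0 0"
}}

```text
time_s: 24.23
eef_pos: [0.6961, 0.1637, 0.0734]
tool_rot: [-0.0, 0.999, 0.044, 0.002]
wrist_force: [-0.5, 0.5, 4.9]
grip_width: 0.043
finger_force: 61.0
```

Run:
```python
from h import *
rel((.604,-.262,.22,95),(.604,-.262,.08,95))
```

```text
t 24.23 tcp [0.6961 0.1637 0.0734] c 95.04 tilt [0.0034 0.0008] w 0.043 F [-0.5  0.5  4.9] j [ 0.46  0.66  0.07  0.   -0.97  1.2 ]
(0.604, -0.262, 0.22, 95) -> [-12.86  41.59 -14.72] turn 0.001
(0.604, -0.262, 0.08, 95) -> [-12.91  41.59  -0.72] turn 0.001
```

Call:
{"fn": "apply_moves", "kwargs": {
  "plan": "1 0 0 -0.7 0 0 0; 1 0 0 -2.5 0 0 0; 1 0 0 -5.5 0 0 0; 1 0 0 -9 0 0 0; 1 0 0 -12.5 0 0 0; 1 -0.2 0.7 -15 0 0 0; 1 -0.7 2.3 -16 0 0 0; 1 -1.6 5.2 -16 0 0 0; 1 -2.7 8.6 -16 0 0 0; 1 -3.7 12 -16 0 0 0; 1 -4.8 15.4 -16 0 0 0; 1 -5.8 18.8 -16 0 0 0; 1 -6.9 22.2 -16 0 0 0; 1 -7.9 25.6 -16 0 0 0; 1 -9 29 -16 0 0 0; 1 -10 32.3 -16 0 0 0; 1 -10.9 35.1 -16 0 0 0; 1 -11.5 37 -16 0 0 0; 1 -11.6 37.4 -16 0 0 0; 1 -11.6 37.4 -16 0 0 0"
}}

```text
time_s: 25.9
eef_pos: [0.6099, -0.2212, 0.2294]
tool_rot: [-0.001, 0.999, 0.042, -0.002]
wrist_force: [-0.0, -0.3, -2.1]
grip_width: 0.0428
finger_force: 61.2
```

Run:
```python
from h import *
p,d=cams.snapshot("wrist");r,o,W=cloud("wrist",d)
m=(np.hypot(W[...,0]-.604,W[...,1]+.262)<.047)&(W[...,2]>.0095)&(W[...,2]<.025)
P=(W[m][:,:2]*1000).astype(np.float32)
if len(P)>20:print(len(P),cv2.minAreaRect(P),cv2.minEnclosingCircle(P))
rel((.604,-.262,.23,95),(.604,-.262,.0775,95))
```

```text
819 ((607.07568359375, -262.70513916015625), (72.74242401123047, 69.36015319824219), 54.92343521118164) ((605.2003784179688, -261.8587646484375), 36.833763122558594)
t 25.95 tcp [ 0.6106 -0.2201  0.2298] c 94.88 tilt [-0.0028  0.0012] w 0.0427 F [-0.3 -0.1 -2.3] j [-0.1   0.43  0.07 -0.   -1.22  1.75]
(0.604, -0.262, 0.23, 95) -> [-1.02  4.12 -0.03] turn -0.002
(0.604, -0.262, 0.0775, 95) -> [-0.97  4.14 15.22] turn -0.002
```

Call:
{"fn": "apply_moves", "kwargs": {
  "plan": "1 -0.3 1.3 0 0 0 0; 1 -0.6 3 0 0 0 0; 1 -0.85 4.1 0.3 0 0 0; 1 -0.85 4.15 2 0 0 0; 1 -0.85 4.15 4.5 0 0 0; 1 -0.85 4.15 7.5 0 0 0; 1 -0.85 4.15 10.5 0 0 0; 1 -0.85 4.15 12.8 0 0 0; 1 -0.85 4.15 14 0 0 0; 1 -0.85 4.15 14.6 0 0 0; 1 -0.85 4.15 14.9 0 0 0; 1 -0.85 4.15 15.1 0 0 0; 1 -0.85 4.15 15.25 0 0 0; 1 -0.85 4.15 15.4 0 0 0; 1 -0.85 4.15 15.4 0 0 0"
}}

```text
time_s: 27.2
eef_pos: [0.6075, -0.2616, 0.0782]
tool_rot: [0.0, 0.999, 0.044, 0.001]
wrist_force: [0.7, 0.5, -1.3]
grip_width: 0.0429
finger_force: 61.3
```

Run:
```python
from h import *
rel((.6058,-.2622,.0765,95))
```

```text
t 27.2 tcp [ 0.6075 -0.2616  0.0782] c 94.99 tilt [ 0.0016 -0.0003] w 0.0429 F [ 0.7  0.5 -1.3] j [-0.16  0.58 -0.08 -0.   -0.91  1.82]
(0.6058, -0.2622, 0.0765, 95) -> [-0.18  0.04  0.17] turn -0.0
```

Call:
{"fn": "apply_moves", "kwargs": {
  "plan": "1 -0.1 0 0.1 0 0 0; 1 -0.1 0 0.2 0 0 0; 1 -0.1 0 0.2 0 0 0; 0.8 -0.1 0 0.17 0 0 0; 0.5 -0.1 0 0.15 0 0 0; 0.2 -0.1 0 0.15 0 0 0; 0 -0.1 0 0.15 0 0 0; 0 -0.1 0 0.15 0 0 0; 0 -0.1 0 0 0 0 0; 0 -0.1 0 -1 0 0 0; 0 -0.1 0 -3 0 0 0; 0 -0.1 0 -6 0 0 0; 0 -0.1 0 -9.5 0 0 0; 0 -0.1 0 -12.5 0 0 0; 0 -0.1 0 -14.5 0 0 0; 0 -0.1 0 -15 0 0 0; 0 -0.1 0 -15 0 0 0; 0 -0.1 0 -15 0 0 0"
}}

```text
time_s: 28.7
eef_pos: [0.6056, -0.2614, 0.2267]
tool_rot: [-0.0, 0.999, 0.043, -0.0]
wrist_force: [0.5, 0.5, -0.1]
grip_width: 0.0854
finger_force: 0.0
```

Run:
```python
from h import *
p,d=cams.snapshot("wrist");r,o,W=cloud("wrist",d)
m=(np.hypot(W[...,0]-.605,W[...,1]+.262)<.05)&(W[...,2]>.112)&(W[...,2]<.14)
P=(W[m][:,:2]*1000).astype(np.float32)
if len(P)>20:print(len(P),cv2.minAreaRect(P),np.median(W[m][:,2]))
q,_=cams.snapshot("scene");cv2.imwrite("pics/s2.png",cv2.resize(q[130:330,30:400],None,fx=2.1,fy=2.1))
rel()
```

```text
2690 ((605.5387573242188, -261.4169006347656), (42.71986389160156, 42.79863357543945), 56.45439910888672) 0.12292512638827993
t 28.8 tcp [ 0.6052 -0.2614  0.2253] c 94.98 tilt [-0.0036  0.0012] w 0.0854 F [-0.2 -0.1  0.3] j [-0.16  0.45  0.09 -0.   -1.22  1.82]
```

View pics/s2.png

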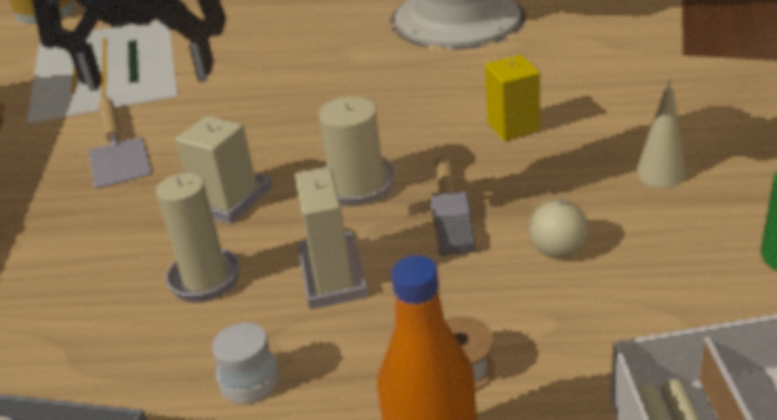

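All four candles stand in their dishes: thick (350,150), slim (195,240), square (218,165) and oblong (325,235). The cone and ball haven't moved.

```bash
python3 -c "
from plant import bot
print(bot.sign_off())"
```

```text
the job is handed in; nothing more can be done
None
```

All four candles are upright in their matching dishes and I've handed the job in after about 29 s; by camera each is within about 3 mm of its dish's centre, the cone and ball stand untouched, and the sign-off returned no verdict.

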